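# Find which way the boiler cap unscrews and hold it off

### The arm

A 6-joint arm with a two-finger parallel gripper is mounted at the origin on the work surface. World frame = base frame: x ahead of the robot, y to its left, z up, the work surface at z = 0. Lengths are in m, angles in degrees, forces in N, time in s.
With the tool pointing down it reaches from about 0.35 to 0.875 m from the base axis. Payload 4.2 kg.
Tool frame: the origin (TCP) lies on the centre line of the jaws, within the pads' length; the fingertips stand 17 mm ahead of it and the grasp point (between the pads) lies 2 mm behind it (tips_ahead is the distance from the TCP to the fingertips, in m); z points along the fingers, x is the direction in which the jaws open and shut, and the axes are right-handed (so a half turn about z gives the same grasp; the last joint's range is limited). The gripper opens to 87 mm and grips with 3 to 60 N. Pads are 19 mm wide; open, the fingers measure 117 mm over their backs; the gripper's body (75 mm by 190 mm) begins 51 mm behind the grasp point.
Start: joints at [81.28, 22.042, 0.453, 0, -68.411, -14.817], TCP at [0.25, 0.573, 0.24] pointing down, gripper open.
Joint ranges: [-179.83, 179.83], [-69.29, 118.12], [-61.27, 80.66], [-181.25, 117.63], [-171.15, -9.14], [-177.46, 177.46]. Speed limits (degrees/s): [159.86, 159.86, 180, 180, 180, 180].

### API

Orientations are given as a 3x3 rotation matrix whose columns are the frame's x, y, z axes.
In Python, from station import sense, capture, camera_info, finish_job, boxes_of, spot_point, tips_ahead gives the robot as it stands. The module is installed in compiled form; this text tells all that it offers.
- The arm moves only by the tool carry_out, never from a script. Its arguments are lists of equal length, an entry for each row: "delta_pos": the shift along the tool's x, y, z scaled (see below), a list of three; "spin": the turn about the tool's z scaled (see below); "gripper": the opening in per cent of the stroke, from 0 (shut) to 100 (fully open). In form: {"delta_pos": [[x, y, z], ...], "spin": [spin, ...], "gripper": [gripper, ...]}. A call has 1 to 12 rows; each row is the pose to reach, as a shift and turn from the pose commanded when the call began, along the tool's axes at that moment; what a row does not reach only later rows make up. The controller multiplies each number of a shift by 0.1 m and each number of a turn by pi/4 rad. A row lasts 1/8 s, in which the tool goes at most 62.5 mm and 10.7 degrees, less where a joint would pass 70% of its speed; a pose out of reach is approached as far as the arm can. A call with a number of a shift or a turn outside -1 to 1 is refused whole. A call with a gripper value outside its range is refused whole. The fingers move at their own pace and stop on an object; the grip force is fixed at half the most. Time passes only in rows, so rows that repeat a pose let the fingers close. It gives the time, the measured TCP pose, the force and the opening at its end, in the units of the state.
- sense(): the state, without advancing time (a new reading comes with each control period).
- capture(name): name is "scene" or "top"; returns the picture (384x512x3 uint8, red, green, blue); there is no depth.
- camera_info(name): a dict with "fov_y" (degrees; the focal length in pixels is half the picture's height over the tangent of half this angle, whatever the lens; pixels are square), "cx", "cy" (the principal point, pixels), "origin" and "rotation" of the camera in the world. Camera axes: x right, y down, z forward; pixel columns grow to the right and rows downward; lengths in m; the calibration is good to about 2 mm. A picture is of the moment at which its call begins. camera_info takes no time and is no camera call.
- finish_job(): hands the job in, once; it reports no verdict.
Trained networks look in the newest picture that a camera, given by its name, has taken for a name from the list of things; names that differ only in an ending like _2 or _b are one class to them, and where a whole thing is asked for, a point or a joint stands for the part that bears it (a point fixed in the world has none). Each returns a list of dicts, best first, with "p" (0 to 1); they miss things now and then, are a little off and sometimes report something else, mostly with a low value. They report only what shows in the picture. A call takes as long as a camera call. They do not tell look-alikes from the thing itself.
- boxes_of(camera, query): "centre" ([x, y, z] in m, in world coordinates, good to about 4 mm: the middle of the surface that is visible of it).
- spot_point(camera, query): "centre" ([x, y, z] in m, in world coordinates, good to about 4 mm: a listed point, or the origin of a listed thing).
The state is a dict: "time_s": time; "joints": joint angles; "joint_velocities": joint speeds; "effort": joint torques, N m; "tcp_pos": TCP position; "ee_rot": TCP orientation; "wrist_force": force on the tool from outside, world axes, zero at the start; "moment": the same for the moment, N m; "gripper_width": opening from 0.0 (shut) to 1.0 (fully open).
Only numpy, scipy, OpenCV 4.12 (cv2) and the standard library are available. Lean on these libraries where they do the work, as an engineer would, in place of code of your own. Each camera call takes 0.05 s, during which the arm holds its last target. There are 200 camera calls.

### The job

The boiler of the white espresso machine needs refilling, but nobody remembers whether its black twist cap has a right-hand or a left-hand thread: grip the cap, try it one way and then the other to feel which way it runs free, unscrew it and lift it straight up off the filler. Carry it, kept upright, over to the empty white saucer on the table and finish while still holding it in the air over the middle of the saucer, a few centimetres clear of it, so that it drips there. Do not disturb the saucer or anything else on the table.

Things in the scene. Friction and masses are not known exactly. Their poses are not given: they have to be found in the camera images.
- machine: white and steel espresso machine, 240 deep x 190 wide x 240 mm high, fixed. Origin: centre of its underside. Its front (drip tray; black filter handle reaching 200 mm out at 125 mm height) looks along its own -x; yaw varies. Its flat top is 228 mm above the table; on the side away from the front, from 60 mm off the cap's axis, is a steel deck at 240 mm.
- filler (a point): centre of the filler mouth on the machine, at the seat the cap rests on, 236 mm up. Short quarter-turn thread: turned the wrong way the cap stops hard within 0.3 rad; the right way it turns free, without rising, 1.0 to 1.3 rad to a second hard stop; within 0.1 rad of that stop it lifts straight out freely, elsewhere it is held down. The hand varies from start to start and cannot be seen.
- cap: round black fluted cap on the filler, 58 mm diameter, 36 mm tall, 100 to 160 g, steel disc and white dash on top. Origin: centre of the knob's lower face, on its axis; z up along the axis. Below it a brass stub of 23 mm diameter with two side lugs reaches 22 mm down into the filler. Grip the knob from above by its sides, at about mid height; it needs no more than 30 N of grip.
- saucer: empty white round saucer, 144 mm diameter, 18 mm high, loose on the table. Origin: centre of its underside.
- mug: white mug with handle, 82 mm diameter, 95 mm high. Origin: centre of its underside.
- teaspoon: steel teaspoon lying on the table, 140 mm long. Origin: centre of its underside.
- sugar: glass sugar jar with metal lid, 72 mm diameter, 140 mm high. Origin: centre of its underside.
- jam: amber jam jar with red lid, 68 mm diameter, 100 mm high. Origin: centre of its underside.
- avocado: green avocado lying on the table, 97 mm long, 70 mm thick. Origin: on the table under it.
- plate: white plate with two slices of jam toast, 170 mm diameter, 36 mm high in all. Origin: centre of its underside.
- pitcher: steel milk pitcher with handle, 86 mm diameter, 105 mm high. Origin: centre of its underside.
Not all that is in view belongs to the job. Leave any blue or brown look-alike of the saucer alone. Several things have the shape of the cap; the one meant has the colours described above.

How it is judged:
By the outcome, as a careful person would: the job done as asked, in the order asked, and still so for the second after the job is handed in, while the arm keeps its last pose, push and grip.
It also fails if it takes over 58 s, if anything falls off the work surface, if the arm or the gripper's body presses on something with over 40 N, if the wrist force passes 120 N, or if a joint passes its speed limit or range.

## Working session

There is one attempt and no reset: what is moved stays moved. The work goes in short steps, Python scripts to look and compute and a tool call to move; the robot and the scene stay as the last step left them, time stands still between calls to the robot, and variables do not carry over. Pictures are saved under pics/ and viewed, and the job is handed in when it is done.

Besides the shell and the picture viewer there is one more tool, called after ">>>" as name([rows], argument=value, ...), one row to a line, values as JSON. carry_out: Moves the arm, as the interface text tells. Its arguments: {"type":"object","properties":{"delta_pos":{"type":"array","items":{"type":"array","items":{"type":"number","minimum":-1,"maximum":1}}},"spin":{"type":"array","items":{"type":"number","minimum":-1,"maximum":1}},"gripper":{"type":"array","items":{"type":"number"}}},"required":["delta_pos","spin","gripper"]}

```bash
mkdir -p pics; python3 - <<'E'
from station import *
import cv2,numpy as np
np.set_printoptions(precision=4,suppress=True)
s=sense();print(s['time_s'],s['tcp_pos'],np.array(s['ee_rot']).round(4).tolist(),s['gripper_width'],tips_ahead)
for c in('scene','top'):
    im=capture(c);cv2.imwrite(f'pics/{c}0.png',im[:,:,::-1]);i=camera_info(c);print(c,{k:np.round(v,4).tolist() for k,v in i.items()})
    for f,q in((spot_point,'cap'),(spot_point,'filler'),(spot_point,'saucer'),(spot_point,'machine'),(boxes_of,'cap'),(boxes_of,'saucer')):
        i_=f(c,q);print(f.__name__,q,[(round(d['p'],2),np.round(d['centre'],3).tolist()) for d in i_])
E
```

```text
0.0 [0.2493 0.5725 0.2384] [[-0.3995, -0.9167, -0.0008], [-0.9167, 0.3995, -0.0021], [0.0022, -0.0001, -1.0]] 1.0040631083977454 0.017
scene {'fov_y': 46.3122, 'cx': 260.4687, 'cy': 190.0515, 'origin': [1.2622, -0.564, 1.0292], 'rotation': [[0.6247, 0.5528, -0.5515], [0.7808, -0.4321, 0.4513], [0.0112, -0.7125, -0.7016]]}
call cap [(0.83, [0.558, -0.059, 0.028]), (0.6, [0.565, -0.246, 0.236])]
call filler [(0.8, [0.558, -0.244, 0.234]), (0.26, [0.68, -0.431, -0.004])]
call saucer [(0.97, [0.596, 0.174, 0.003]), (0.96, [0.364, 0.183, 0.004]), (0.85, [0.829, 0.218, 0.001])]
call machine [(0.97, [0.532, -0.237, -0.002]), (0.56, [0.594, 0.17, 0.002])]
call cap [(0.75, [0.569, -0.07, 0.066]), (0.7, [0.543, -0.426, 0.054]), (0.68, [0.576, -0.255, 0.272])]
call saucer [(0.9, [0.358, 0.19, 0.011]), (0.68, [0.591, 0.177, 0.012]), (0.66, [0.828, 0.224, 0.007])]
top {'fov_y': 49.9033, 'cx': 259.2918, 'cy': 194.8566, 'origin': [0.34, -0.017, 1.3862], 'rotation': [[-0.0353, -0.9767, 0.2119], [-0.9994, 0.0349, -0.0057], [-0.0018, -0.2119, -0.9773]]}
call cap [(0.83, [0.564, -0.059, 0.02]), (0.72, [0.562, -0.245, 0.237])]
call filler [(0.56, [0.565, -0.243, 0.235])]
call saucer [(0.97, [0.594, 0.174, 0.002]), (0.88, [0.824, 0.222, 0.001]), (0.88, [0.361, 0.177, 0.001])]
call machine []
call cap [(0.8, [0.559, -0.242, 0.273]), (0.68, [0.563, -0.058, 0.056])]
call saucer [(0.94, [0.36, 0.178, 0.01]), (0.93, [0.599, 0.174, 0.007]), (0.87, [0.83, 0.224, 0.013])]
```

View pics/scene0.png

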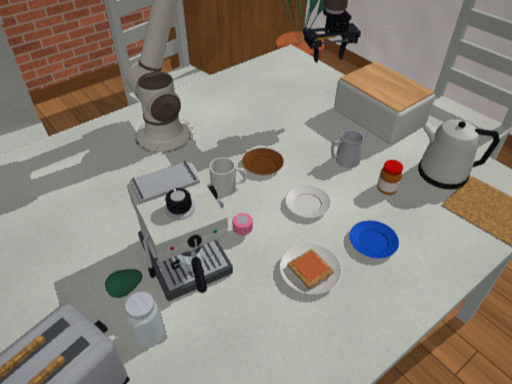

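View pics/top0.png

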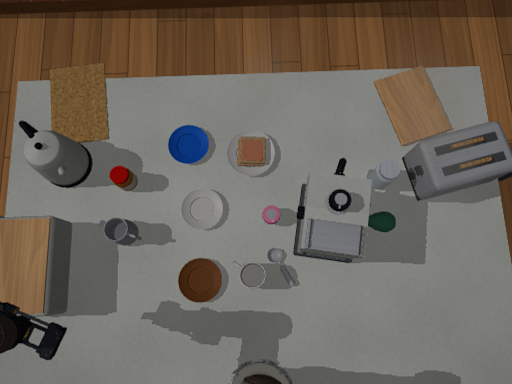

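The white saucer is near pixel (307,204) in scene and (203,210) in top. The black cap on the machine is near (179,203) in scene and (340,200) in top, and the pink cap on the table is a decoy. Next I'll triangulate the cap and saucer.

```bash
python3 - <<'E'
import cv2,numpy as np
a=cv2.imread('pics/scene0.png');b=cv2.imread('pics/top0.png')
r=lambda i,x,y,w,h,k:cv2.resize(i[y:y+h,x:x+w],None,fx=k,fy=k,interpolation=cv2.INTER_CUBIC)
row1=np.hstack([r(a,155,180,50,45,7),r(b,315,180,50,45,7)])
row2=np.hstack([r(a,277,180,70,40,5),r(b,168,190,70,40,5)])
cv2.imwrite('pics/crop1.png',np.vstack([row1,row2]))
E
```

```text
(no output)
```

View pics/crop1.png

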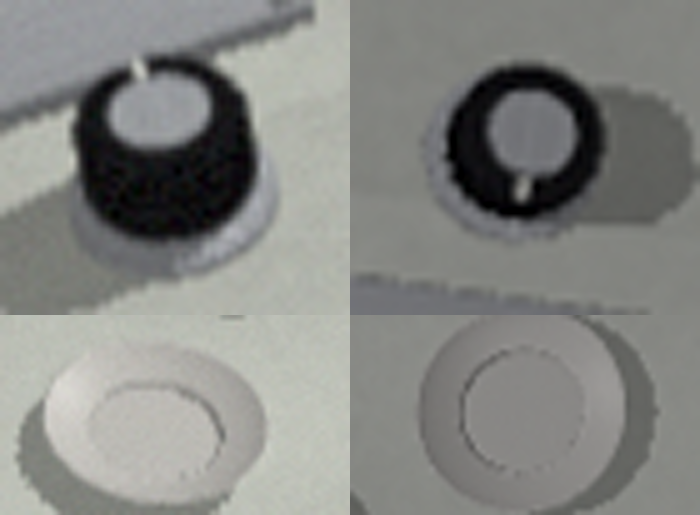

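>>> carry_out([
  [0.5,-0.5,-0.5],
  [1,-1,-0.9],
  [1,-1,-0.9],
  [1,-1,-0.9],
], spin=[0,0,0,0], gripper=[100,100,100,100])

```text
time_s: 1.2
tcp_pos: [0.3024, 0.4402, 0.3327]
ee_rot: [[-0.401, -0.916, 0.002], [-0.916, 0.401, 0.006], [-0.006, 0.0, -1.0]]
wrist_force: [0.8, 0.1, -0.1]
gripper_width: 1.0
```

The steel disc of the cap is at about (177.4,195.1) in scene and (340.6,198.6) in top. The saucer well is at about (308,203) and (203,208.6).

```bash
cat > h.py <<'E'
from station import *
import numpy as np
np.set_printoptions(precision=4,suppress=True)
def ray(c,u,v):
    i=camera_info(c);f=192/np.tan(np.radians(i['fov_y']/2))
    d=np.array(i['rotation'])@np.array([(u-i['cx'])/f,(v-i['cy'])/f,1]);return np.array(i['origin']),d/np.linalg.norm(d)
def tri(a,b):
    rs=[ray('scene',*a),ray('top',*b)]
    A=sum(np.eye(3)-np.outer(d,d) for o,d in rs);B=sum((np.eye(3)-np.outer(d,d))@o for o,d in rs)
    p=np.linalg.solve(A,B);return p,[np.linalg.norm(np.cross(p-o,d)) for o,d in rs]
def to(t):
    s=sense();R=np.array(s['ee_rot']);print('t',s['time_s'],'tcp',s['tcp_pos'],'J',s['joints'],'F',s['wrist_force'],'M',s['moment'],'w',s['gripper_width'])
    print('move units',R.T@(np.array(t)-s['tcp_pos'])/0.1)
E
python3 - <<'E'
from h import *
c,e=tri((177.4,195.1),(340.6,198.6));print('cap top',c,e)
s,e=tri((308,203),(203,208.6));print('saucer',s,e)
to([c[0],c[1],0.33])
E
```

```text
cap top [ 0.5625 -0.2454  0.2763] [np.float64(0.0009731603315444749), np.float64(0.0009731603315444653)]
saucer [0.5988 0.1692 0.012 ] [np.float64(0.002713506532762193), np.float64(0.0027135065327624055)]
t 1.2 tcp [0.3024 0.4402 0.3327] J [ 72.9421   9.8712  -3.1582   0.0379 -76.6247  -6.6185] F [ 0.7682  0.134  -0.0537] M [ 0.0253  0.0342 -0.0046] w 0.999704773231595
move units [ 5.2351 -5.1346 -0.0052]
```

>>> carry_out([
  [0.5,-0.5,0],
  [1,-1,0],
  [1,-1,0],
], spin=[0,0,0], gripper=[100,100,100])

```text
time_s: 1.58
tcp_pos: [0.3533, 0.3078, 0.329]
ee_rot: [[-0.401, -0.916, -0.001], [-0.916, 0.401, -0.001], [0.001, 0.0, -1.0]]
wrist_force: [-0.5, -0.6, 0.6]
gripper_width: 1.001
```

>>> carry_out([
  [0.5,-0.5,0],
  [1,-1,0],
  [1,-1,0],
], spin=[0,0,0], gripper=[100,100,100])

```text
time_s: 1.95
tcp_pos: [0.4054, 0.1767, 0.329]
ee_rot: [[-0.402, -0.916, -0.001], [-0.916, 0.402, -0.0], [0.001, 0.001, -1.0]]
wrist_force: [0.1, -0.3, -0.4]
gripper_width: 1.002
```

>>> carry_out([
  [0.5,-0.5,0],
  [1,-1,0],
  [1,-1,0],
], spin=[0,0,0], gripper=[100,100,100])

```text
time_s: 2.33
tcp_pos: [0.4576, 0.0452, 0.3287]
ee_rot: [[-0.402, -0.916, -0.001], [-0.916, 0.402, -0.0], [0.001, 0.001, -1.0]]
wrist_force: [-0.7, 1.0, 1.0]
gripper_width: 0.997
```

>>> carry_out([
  [0.5,-0.5,0],
  [1,-1,0],
  [1,-1,0],
  [1,-1,0],
], spin=[0,0,0,0], gripper=[100,100,100,100])

```text
time_s: 2.82
tcp_pos: [0.509, -0.0849, 0.3284]
ee_rot: [[-0.4, -0.916, -0.002], [-0.916, 0.4, 0.0], [0.001, 0.002, -1.0]]
wrist_force: [-0.6, -0.1, 0.3]
gripper_width: 1.001
```

>>> carry_out([
  [0.4,-0.4,0],
  [0.63,-0.56,0],
  [0.63,-0.56,0],
], spin=[0,0,0], gripper=[100,100,100])

```text
time_s: 3.2
tcp_pos: [0.5349, -0.1646, 0.3289]
ee_rot: [[-0.399, -0.917, -0.001], [-0.917, 0.399, 0.0], [0.0, 0.001, -1.0]]
wrist_force: [0.1, 1.0, -0.4]
gripper_width: 0.997
```

>>> carry_out([
  [0.4,-0.3,0],
  [0.63,-0.56,0],
  [0.63,-0.56,0],
  [0.63,-0.56,0],
], spin=[0,0,0,0], gripper=[100,100,100,100])

```text
time_s: 3.7
tcp_pos: [0.5607, -0.2435, 0.3296]
ee_rot: [[-0.398, -0.918, -0.0], [-0.918, 0.398, 0.001], [-0.0, 0.0, -1.0]]
wrist_force: [0.1, 0.0, -0.1]
gripper_width: 0.999
```

```bash
python3 - <<'E'
from h import *
import cv2
to([.5625,-.2454,.252])
r=lambda i,x,y,w,h,k:cv2.resize(i[y:y+h,x:x+w],None,fx=k,fy=k,interpolation=cv2.INTER_CUBIC)
a=capture('scene')[:,:,::-1];b=capture('top')[:,:,::-1]
for c in('scene','top'):
  print([(round(d['p'],2),np.round(d['centre'],3).tolist()) for d in spot_point(c,'cap')])
cv2.imwrite('pics/over.png',np.hstack([r(a,120,140,130,120,3),r(b,280,140,130,120,3)]))
E
```

```text
t 3.7 tcp [ 0.5607 -0.2435  0.3296] J [ -8.3318  18.12     7.4098  -0.0308 -79.3049  74.9099] F [ 0.099   0.0155 -0.1289] M [ 0.0461 -0.0101 -0.015 ] w 0.9985278838908406
move units [ 0.0109 -0.0246  0.7755]
[(0.67, [0.561, -0.06, 0.026]), (0.66, [0.562, -0.246, 0.236])]
[(0.35, [0.563, -0.06, 0.018])]
```

View pics/over.png

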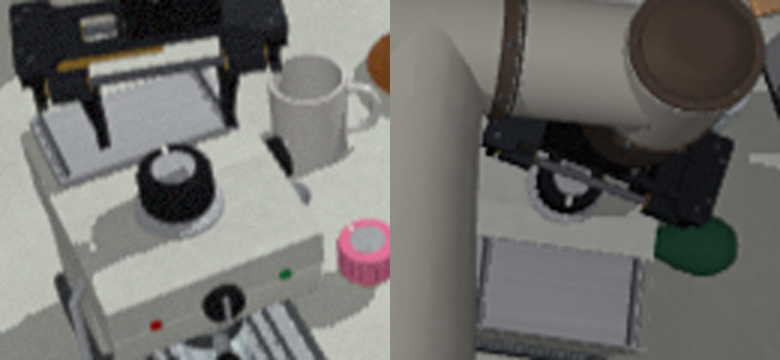

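The cap is centred between the open fingers. Now I descend and grip.

>>> carry_out([
  [0.01,-0.025,0.3],
  [0.01,-0.025,0.6],
  [0.01,-0.025,0.76],
  [0.01,-0.025,0.76],
], spin=[0,0,0,0], gripper=[100,100,100,100])

```text
time_s: 4.4
tcp_pos: [0.5622, -0.2469, 0.2528]
ee_rot: [[-0.399, -0.917, -0.002], [-0.917, 0.399, 0.0], [0.001, 0.002, -1.0]]
wrist_force: [0.1, -0.7, 0.1]
gripper_width: 1.0
```

>>> carry_out([
  [0,0,0],
  [0,0,0],
  [0,0,0],
  [0,0,0],
  [0,0,0],
  [0,0,0],
  [0,0,0],
  [0,0,0],
], spin=[0,0,0,0,0,0,0,0], gripper=[0,0,0,0,0,0,0,0])

```text
time_s: 5.4
tcp_pos: [0.5629, -0.2471, 0.2541]
ee_rot: [[-0.399, -0.917, 0.001], [-0.917, 0.399, -0.0], [-0.0, -0.001, -1.0]]
wrist_force: [-0.4, 2.3, 4.5]
gripper_width: 0.659
```

```bash
python3 - <<'E'
from h import *
import cv2
to([.5625,-.2454,.252])
r=lambda i,x,y,w,h,k:cv2.resize(i[y:y+h,x:x+w],None,fx=k,fy=k,interpolation=cv2.INTER_CUBIC)
a=capture('scene')[:,:,::-1]
cv2.imwrite('pics/grip.png',r(a,120,140,130,120,4))
E
```

```text
t 5.4 tcp [ 0.5629 -0.2471  0.2541] J [ -8.6388  20.4808   0.1946  -0.0032 -69.652   75.1128] F [-0.4018  2.3409  4.5274] M [ 0.8001 -0.1288 -0.0195] w 0.6586546670103052
move units [-0.0144  0.0103  0.0208]
```

View pics/grip.png

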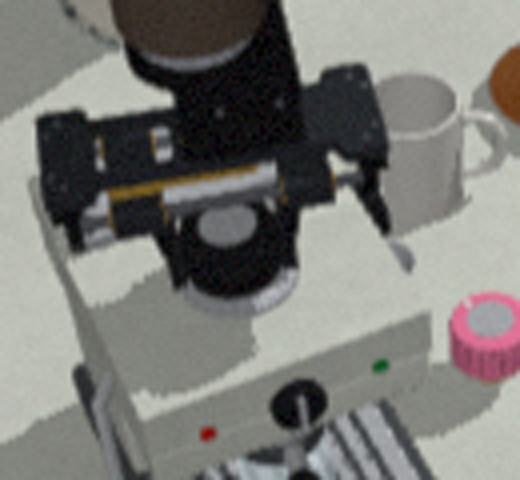

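>>> carry_out([
  [0,0,0],
  [0,0,0],
  [0,0,0],
  [0,0,0],
], spin=[0.08,0.16,0.2,0.2], gripper=[0,0,0,0])

```text
time_s: 5.95
tcp_pos: [0.563, -0.2474, 0.2541]
ee_rot: [[-0.538, -0.843, 0.001], [-0.843, 0.538, -0.001], [-0.0, -0.001, -1.0]]
wrist_force: [1.3, 2.1, 5.0]
gripper_width: 0.661
```

```bash
python3 - <<'E'
from h import *
to([.5625,-.2454,.252])
R=np.array(sense()['ee_rot']);print(np.degrees(np.arctan2(R[1,0],R[0,0])))
E
```

```text
t 5.95 tcp [ 0.563  -0.2474  0.2541] J [ -8.6504  20.4856   0.1961   0.02   -69.6275  66.1287] F [1.2975 2.1284 4.9753] M [ 0.5486 -0.2835  0.008 ] w 0.6611912016804881
move units [-0.0142  0.0146  0.021 ]
-122.51471216147907
```

>>> carry_out([
  [0,0,0],
  [0,0,0],
  [0,0,0],
  [0,0,0],
], spin=[0.08,0.16,0.24,0.24], gripper=[0,0,0,0])

```text
time_s: 6.45
tcp_pos: [0.5625, -0.2475, 0.2541]
ee_rot: [[-0.686, -0.727, 0.0], [-0.727, 0.686, -0.001], [0.0, -0.001, -1.0]]
wrist_force: [-1.0, 1.5, 5.8]
gripper_width: 0.657
```

```bash
cat >> h.py <<'E'
def st():
    s=sense();R=np.array(s['ee_rot']);print(s['time_s'],s['tcp_pos'],'F',s['wrist_force'],'M',s['moment'],'w',s['gripper_width'],'yaw',np.degrees(np.arctan2(R[1,0],R[0,0])),'J6',s['joints'][5],'eff6',s['effort'][5])
E
python3 -c "from h import *;st()"
```

```text
6.45 [ 0.5625 -0.2475  0.2541] F [-0.9624  1.4987  5.7952] M [ 0.4792 -0.0457 -0.0628] w 0.6565000302831767 yaw -133.3306093083457 J6 55.32419492054763 eff6 -0.030535185942426324
```

Free so far: 20° with almost no torque. Now the other way, back past the start in small steps, to feel the stop.

>>> carry_out([
  [0,0,0],
  [0,0,0],
  [0,0,0],
  [0,0,0],
], spin=[-0.15,-0.3,-0.44,-0.44], gripper=[0,0,0,0])

```text
time_s: 6.95
tcp_pos: [0.5623, -0.2471, 0.2541]
ee_rot: [[-0.398, -0.917, -0.0], [-0.917, 0.398, 0.0], [0.0, 0.0, -1.0]]
wrist_force: [-1.4, 2.2, 6.3]
gripper_width: 0.658
```

```bash
python3 -c "from h import *;st()"
```

```text
6.95 [ 0.5623 -0.2471  0.2541] F [-1.4016  2.1989  6.2788] M [0.8538 0.0727 0.0559] w 0.658432712563849 yaw -113.44533518218255 J6 75.20058563328975 eff6 0.052511568646878004
```

>>> carry_out([
  [0,0,0],
  [0,0,0],
], spin=[-0.1,-0.1], gripper=[0,0])

```text
time_s: 7.2
tcp_pos: [0.5622, -0.2466, 0.2541]
ee_rot: [[-0.325, -0.946, -0.0], [-0.946, 0.325, 0.001], [-0.001, 0.001, -1.0]]
wrist_force: [-0.9, 4.3, 7.5]
gripper_width: 0.659
```

```bash
python3 -c "from h import *;st()"
```

```text
7.2 [ 0.5622 -0.2466  0.2541] F [-0.8732  4.2833  7.4901] M [1.4192 0.1876 0.0319] w 0.6586904729793126 yaw -108.96420276901107 J6 79.6733340360161 eff6 0.08063709363341331
```

>>> carry_out([
  [0,0,0],
  [0,0,0],
], spin=[-0.08,-0.08], gripper=[0,0])

```text
time_s: 7.45
tcp_pos: [0.5621, -0.2458, 0.2541]
ee_rot: [[-0.265, -0.964, -0.001], [-0.964, 0.265, 0.002], [-0.002, 0.001, -1.0]]
wrist_force: [-0.8, 6.5, 7.5]
gripper_width: 0.659
```

```bash
python3 -c "from h import *;st()"
```

```text
7.45 [ 0.5621 -0.2458  0.2541] F [-0.8258  6.4682  7.5186] M [ 2.1404  0.3678 -0.027 ] w 0.6593797981453174 yaw -105.36863495179459 J6 83.25785154553999 eff6 0.11133626103401184
```

>>> carry_out([
  [0,0,0],
  [0,0,0],
], spin=[-0.1,-0.1], gripper=[0,0])

```text
time_s: 7.7
tcp_pos: [0.5619, -0.2449, 0.2541]
ee_rot: [[-0.19, -0.982, -0.001], [-0.982, 0.19, 0.004], [-0.004, 0.002, -1.0]]
wrist_force: [-1.5, 10.4, 9.3]
gripper_width: 0.658
```

```bash
python3 -c "from h import *;st()"
```

```text
7.7 [ 0.5619 -0.2449  0.2541] F [-1.5472 10.4081  9.326 ] M [ 3.1905  0.5896 -0.468 ] w 0.6584364951684171 yaw -100.94473028168467 J6 87.67819031679122 eff6 0.5653699301183224
```

>>> carry_out([
  [0,0,0],
  [0,0,0],
], spin=[-0.08,-0.08], gripper=[0,0])

```text
time_s: 7.95
tcp_pos: [0.5633, -0.2448, 0.2539]
ee_rot: [[-0.129, -0.992, 0.002], [-0.992, 0.129, 0.004], [-0.004, -0.002, -1.0]]
wrist_force: [1.8, 10.6, 7.4]
gripper_width: 0.664
```

```bash
python3 -c "from h import *;st()"
```

```text
7.95 [ 0.5633 -0.2448  0.2539] F [ 1.8186 10.597   7.3945] M [ 3.1129 -0.4115 -0.761 ] w 0.6635851554875102 yaw -97.40021789733069 J6 91.22699803899052 eff6 0.819952804595232
```

The hard stop is felt at about −0.2 rad, with the torque rising to 0.76 N·m. So positive spin (clockwise from above) is the free way, a left-hand thread. I'll recentre by 2 mm and unscrew.

>>> carry_out([
  [-0.02,0,0],
  [-0.02,0,0],
  [-0.02,0,0],
  [-0.02,0,0],
  [-0.02,0,0],
  [-0.02,0,0],
  [-0.02,0,0],
], spin=[0.15,0.3,0.45,0.6,0.75,0.9,0.9], gripper=[0,0,0,0,0,0,0])

```text
time_s: 8.82
tcp_pos: [0.5624, -0.2455, 0.254]
ee_rot: [[-0.741, -0.671, -0.001], [-0.671, 0.741, -0.001], [0.001, -0.0, -1.0]]
wrist_force: [-1.2, 1.3, 5.9]
gripper_width: 0.66
```

```bash
python3 -c "from h import *;st()"
```

```text
8.825 [ 0.5624 -0.2455  0.254 ] F [-1.1751  1.2956  5.9179] M [0.4461 0.1535 0.0255] w 0.6598887430105839 yaw -137.8379364529349 J6 50.62157528593576 eff6 -0.14993225689977407
```

>>> carry_out([
  [0,0,0],
  [0,0,0],
  [0,0,0],
  [0,0,0],
  [0,0,0],
], spin=[0.15,0.3,0.45,0.55,0.55], gripper=[0,0,0,0,0])

```text
time_s: 9.45
tcp_pos: [0.5627, -0.2454, 0.254]
ee_rot: [[-0.954, -0.3, 0.0], [-0.3, 0.954, -0.0], [0.0, -0.0, -1.0]]
wrist_force: [-0.8, 1.7, 5.5]
gripper_width: 0.665
```

```bash
python3 -c "from h import *;st()"
```

```text
9.45 [ 0.5627 -0.2454  0.254 ] F [-0.8466  1.7288  5.5465] M [0.6482 0.005  0.0258] w 0.6651738495806649 yaw -162.5670338988005 J6 25.885931169588353 eff6 -0.10916556464508176
```

Free so far. Now small steps to the second stop.

>>> carry_out([
  [0,0,0],
  [0,0,0],
  [0,0,0],
], spin=[0.1,0.2,0.2], gripper=[0,0,0])

```text
time_s: 9.82
tcp_pos: [0.5627, -0.2455, 0.254]
ee_rot: [[-0.989, -0.147, 0.0], [-0.147, 0.989, -0.001], [-0.0, -0.001, -1.0]]
wrist_force: [-0.5, 1.5, 5.4]
gripper_width: 0.658
```

```bash
python3 -c "from h import *;st()"
```

```text
9.825 [ 0.5627 -0.2455  0.254 ] F [-0.5103  1.4945  5.4182] M [ 0.5336 -0.0367  0.0009] w 0.6583029323985 yaw -171.56698409075207 J6 16.88489792229464 eff6 -0.10012515122070909
```

>>> carry_out([
  [0,0,0],
  [0,0,0],
], spin=[0.08,0.08], gripper=[0,0])

```text
time_s: 10.07
tcp_pos: [0.5622, -0.2455, 0.254]
ee_rot: [[-0.996, -0.086, -0.001], [-0.086, 0.996, -0.001], [0.001, -0.001, -1.0]]
wrist_force: [-1.5, 1.7, 5.6]
gripper_width: 0.66
```

```bash
python3 -c "from h import *;st()"
```

```text
10.075 [ 0.5622 -0.2455  0.254 ] F [-1.4597  1.7099  5.6495] M [0.5471 0.329  0.4648] w 0.6601436612995489 yaw -175.0543820407436 J6 13.385414722759132 eff6 -0.5410135164856911
```

>>> carry_out([
  [0,0,0],
  [0,0,0],
], spin=[0.08,0.08], gripper=[0,0])

```text
time_s: 10.32
tcp_pos: [0.5619, -0.2464, 0.254]
ee_rot: [[-1.0, -0.025, -0.002], [-0.025, 1.0, -0.002], [0.002, -0.002, -1.0]]
wrist_force: [-3.2, -2.9, 5.6]
gripper_width: 0.662
```

```bash
python3 -c "from h import *;st()"
```

```text
10.325 [ 0.5619 -0.2464  0.254 ] F [-3.2014 -2.9126  5.5958] M [-0.8529  0.6738  1.0118] w 0.6618689647929714 yaw -178.57702592449408 J6 9.867788825934731 eff6 -1.0676422342658043
```

The second stop is felt (1.0 N·m) at about 1.05 rad. I'll back off slightly and lift gently.

>>> carry_out([
  [0,0,0],
  [0,0,-0.02],
  [0,0,-0.05],
  [0,0,-0.05],
], spin=[-0.06,-0.06,-0.06,-0.06], gripper=[0,0,0,0])

```text
time_s: 10.82
tcp_pos: [0.562, -0.2458, 0.2558]
ee_rot: [[-0.998, -0.067, -0.004], [-0.067, 0.998, 0.001], [0.004, 0.001, -1.0]]
wrist_force: [0.7, -5.9, -4.7]
gripper_width: 0.659
```

```bash
python3 -c "from h import *;st()"
```

```text
10.825 [ 0.562  -0.2458  0.2558] F [ 0.7368 -5.8635 -4.7272] M [-1.563  -0.3355  0.0821] w 0.6585187325210464 yaw -176.18227189767833 J6 12.343765202776469 eff6 -0.10265618562698364
```

>>> carry_out([
  [0,-0.01,0],
  [0,-0.01,-0.04],
  [0,-0.01,-0.08],
  [0,-0.01,-0.08],
], spin=[0.02,0.02,0.02,0.02], gripper=[0,0,0,0])

```text
time_s: 11.32
tcp_pos: [0.563, -0.2462, 0.2675]
ee_rot: [[-0.999, -0.052, 0.001], [-0.052, 0.999, -0.0], [-0.001, -0.0, -1.0]]
wrist_force: [-0.5, -1.4, -2.3]
gripper_width: 0.66
```

```bash
python3 - <<'E'
from h import *
import cv2
st()
r=lambda i,x,y,w,h,k:cv2.resize(i[y:y+h,x:x+w],None,fx=k,fy=k,interpolation=cv2.INTER_CUBIC)
a=capture('scene')[:,:,::-1]
cv2.imwrite('pics/lift1.png',r(a,130,140,100,100,5))
E
```

```text
11.325 [ 0.563  -0.2462  0.2675] F [-0.4677 -1.3602 -2.3368] M [-0.4447  0.1426  0.0031] w 0.6600814165354624 yaw -177.01186455690723 J6 11.534910484295628 eff6 -0.01003307435894385
```

View pics/lift1.png

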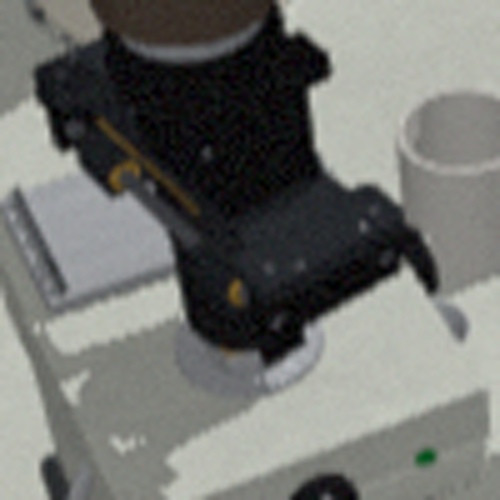

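The gold of the brass stub shows below the knob at about crop (230,350) and the load is about 2 N, so the cap is coming out. I'll lift it clear.

>>> carry_out([
  [0,0,-0.15],
  [0,0,-0.3],
  [0,0,-0.5],
  [0,0,-0.7],
  [0,0,-0.9],
  [0,0,-0.9],
], spin=[0,0,0,0,0,0], gripper=[0,0,0,0,0,0])

```text
time_s: 12.12
tcp_pos: [0.5638, -0.2463, 0.3599]
ee_rot: [[-0.999, -0.053, 0.006], [-0.053, 0.999, -0.001], [-0.006, -0.002, -1.0]]
wrist_force: [-0.2, 0.5, -1.0]
gripper_width: 0.657
```

```bash
python3 - <<'E'
from h import *
import cv2
st();to([.597,.173,.36])
for c in('scene','top'):
  for q in ('cap','saucer'): print(c,q,[(round(d['p'],2),np.round(d['centre'],3).tolist()) for _ in[capture(c)] for d in spot_point(c,q)])
r=lambda i,x,y,w,h,k:cv2.resize(i[y:y+h,x:x+w],None,fx=k,fy=k,interpolation=cv2.INTER_CUBIC)
a=capture('scene')[:,:,::-1]
cv2.imwrite('pics/lift2.png',r(a,110,100,130,120,4))
E
```

```text
12.125 [ 0.5638 -0.2463  0.3599] F [-0.1803  0.4905 -0.9772] M [ 0.054  -0.0175  0.0085] w 0.6574543787429555 yaw -176.96920568538982 J6 11.562097889793796 eff6 -0.000448867913291906
t 12.125 tcp [ 0.5638 -0.2463  0.3599] J [ -8.5334  17.8562  11.1943   0.0152 -82.9649  11.5621] F [-0.1803  0.4905 -0.9772] M [ 0.054  -0.0175  0.0085] w 0.6574543787429555
move units [-0.5536  4.1691 -0.0036]
scene cap [(0.71, [0.566, -0.246, 0.343])]
scene saucer [(0.95, [0.363, 0.183, -0.002]), (0.82, [0.83, 0.22, -0.001]), (0.63, [0.596, 0.171, 0.003]), (0.48, [0.561, -0.243, 0.233])]
top cap [(0.73, [0.562, -0.239, 0.337]), (0.42, [0.566, -0.059, 0.02])]
top saucer [(0.91, [0.829, 0.22, 0.002]), (0.82, [0.597, 0.173, 0.0]), (0.66, [0.36, 0.18, 0.003])]
```

View pics/lift2.png

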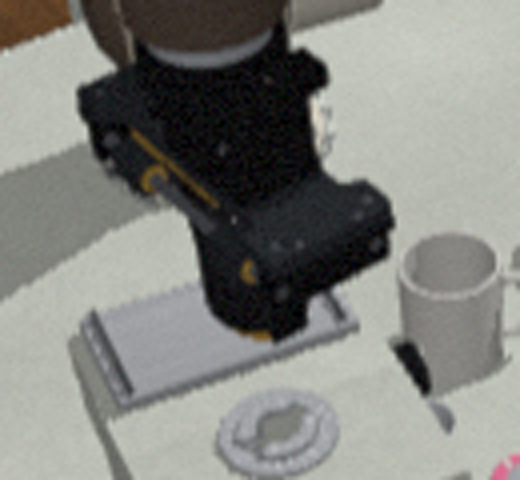

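The cap is out, the filler mouth is empty at crop (280,425) and nothing else has moved. Carrying it to the saucer.

>>> carry_out([
  [-0.04,0.3,0],
  [-0.09,0.65,0],
  [-0.13,1,0],
], spin=[0,0,0], gripper=[0,0,0])

```text
time_s: 12.95
tcp_pos: [0.5706, -0.1449, 0.3563]
ee_rot: [[-0.999, -0.052, -0.0], [-0.052, 0.999, -0.0], [0.0, -0.0, -1.0]]
wrist_force: [0.2, -0.1, -1.1]
gripper_width: 0.657
```

>>> carry_out([
  [-0.04,0.35,0],
  [-0.09,0.7,0],
  [-0.13,1,0],
], spin=[0,0,0], gripper=[0,0,0])

```text
time_s: 13.32
tcp_pos: [0.5783, -0.0439, 0.3564]
ee_rot: [[-0.999, -0.053, -0.0], [-0.053, 0.999, 0.0], [0.0, 0.0, -1.0]]
wrist_force: [-0.2, -0.0, -1.1]
gripper_width: 0.66
```

>>> carry_out([
  [-0.04,0.35,0],
  [-0.09,0.7,0],
  [-0.13,1,0],
], spin=[0,0,0], gripper=[0,0,0])

```text
time_s: 13.7
tcp_pos: [0.586, 0.0566, 0.3564]
ee_rot: [[-0.999, -0.053, -0.0], [-0.053, 0.999, -0.0], [0.0, -0.0, -1.0]]
wrist_force: [0.2, -1.0, -1.1]
gripper_width: 0.658
```

>>> carry_out([
  [-0.04,0.35,0],
  [-0.09,0.7,0],
  [-0.13,1,0],
  [-0.13,1,0],
], spin=[0,0,0,0], gripper=[0,0,0,0])

```text
time_s: 14.2
tcp_pos: [0.5937, 0.1578, 0.3557]
ee_rot: [[-0.998, -0.055, -0.001], [-0.055, 0.998, -0.0], [0.001, -0.0, -1.0]]
wrist_force: [-1.0, -0.5, -1.4]
gripper_width: 0.658
```

```bash
python3 - <<'E'
from h import *
import cv2
st();to([.5962,.1725,.11])
for c in('scene','top'):
  for q in ('cap','saucer'): print(c,q,[(round(d['p'],2),np.round(d['centre'],3).tolist()) for _ in[capture(c)] for d in spot_point(c,q)])
E
```

```text
14.2 [0.5937 0.1578 0.3557] F [-0.9868 -0.4566 -1.4142] M [ 0.0741 -0.0058  0.0202] w 0.658165327372375 yaw -176.83448074780458 J6 -26.7859021557142 eff6 -0.056633076164871454
t 14.2 tcp [0.5937 0.1578 0.3557] J [ 29.9533  18.0507  10.9     -0.0148 -82.9138 -26.7859] F [-0.9868 -0.4566 -1.4142] M [ 0.0741 -0.0058  0.0202] w 0.658165327372375
move units [-0.0354  0.1461  2.4568]
scene cap [(0.85, [0.561, -0.06, 0.026]), (0.82, [0.595, 0.159, 0.341])]
scene saucer [(0.97, [0.831, 0.219, -0.001]), (0.91, [0.596, 0.173, 0.003]), (0.84, [0.362, 0.183, 0.003])]
top cap [(0.62, [0.596, 0.175, 0.002]), (0.56, [0.564, -0.058, 0.02]), (0.44, [0.593, 0.161, 0.34])]
top saucer [(0.87, [0.358, 0.179, -0.0]), (0.74, [0.827, 0.221, 0.002]), (0.56, [0.596, 0.172, 0.001]), (0.43, [0.562, -0.244, 0.237])]
```

>>> carry_out([
  [-0.035,0.146,0.2],
  [-0.035,0.146,0.55],
  [-0.035,0.146,0.9],
], spin=[0,0,0], gripper=[0,0,0])

```text
time_s: 14.98
tcp_pos: [0.5966, 0.1705, 0.2659]
ee_rot: [[-0.999, -0.052, 0.001], [-0.052, 0.999, 0.001], [-0.001, 0.0, -1.0]]
wrist_force: [0.2, -0.2, -0.9]
gripper_width: 0.656
```

>>> carry_out([
  [0,0,0.3],
  [0,0,0.6],
  [0,0,0.9],
  [0,0,0.9],
], spin=[0,0,0,0], gripper=[0,0,0,0])

```text
time_s: 15.48
tcp_pos: [0.5951, 0.1696, 0.1741]
ee_rot: [[-0.999, -0.052, -0.005], [-0.052, 0.999, -0.003], [0.005, -0.002, -1.0]]
wrist_force: [-0.3, -0.3, -0.1]
gripper_width: 0.661
```

>>> carry_out([
  [0,0,0.2],
  [0,0,0.4],
  [0,0,0.6],
  [0,0,0.78],
  [0,0,0.78],
  [0,0,0.78],
], spin=[0,0,0,0,0,0], gripper=[0,0,0,0,0,0])

```text
time_s: 16.23
tcp_pos: [0.5977, 0.1711, 0.1004]
ee_rot: [[-0.999, -0.053, 0.003], [-0.053, 0.999, 0.001], [-0.003, 0.001, -1.0]]
wrist_force: [-0.4, -0.0, -0.9]
gripper_width: 0.656
```

```bash
python3 - <<'E'
from h import *
import cv2
st();to([.5962,.1725,.093])
for c in('scene','top'):
  for q in ('cap','saucer'): print(c,q,[(round(d['p'],2),np.round(d['centre'],3).tolist()) for _ in[capture(c)] for d in spot_point(c,q)])
r=lambda i,x,y,w,h,k:cv2.resize(i[y:y+h,x:x+w],None,fx=k,fy=k,interpolation=cv2.INTER_CUBIC)
a=capture('scene')[:,:,::-1];b=capture('top')[:,:,::-1]
cv2.imwrite('pics/end.png',np.hstack([r(a,250,130,130,130,3),r(b,140,130,130,130,3)]))
cv2.imwrite('pics/end_full.png',a)
E
```

```text
16.225 [0.5977 0.1711 0.1004] F [-0.3641 -0.0272 -0.8599] M [ 0.1138 -0.0439  0.016 ] w 0.656112127735579 yaw -176.96767324194224 J6 -27.879722956253456 eff6 -0.0006223289710760582
t 16.225 tcp [0.5977 0.1711 0.1004] J [ 30.8831  28.8161 -10.2453   0.0459 -50.7645 -27.8797] F [-0.3641 -0.0272 -0.8599] M [ 0.1138 -0.0439  0.016 ] w 0.656112127735579
move units [0.0144 0.0151 0.0739]
scene cap [(0.66, [0.558, -0.058, 0.029]), (0.63, [0.681, -0.436, -0.003]), (0.54, [0.6, 0.175, 0.081])]
scene saucer [(0.97, [0.362, 0.184, 0.001]), (0.61, [0.595, 0.172, -0.001])]
top cap [(0.83, [0.563, -0.061, 0.021]), (0.56, [0.597, 0.176, 0.082])]
top saucer [(0.89, [0.597, 0.175, 0.002]), (0.7, [0.363, 0.18, 0.004]), (0.57, [0.826, 0.224, 0.001])]
```

View pics/end.png

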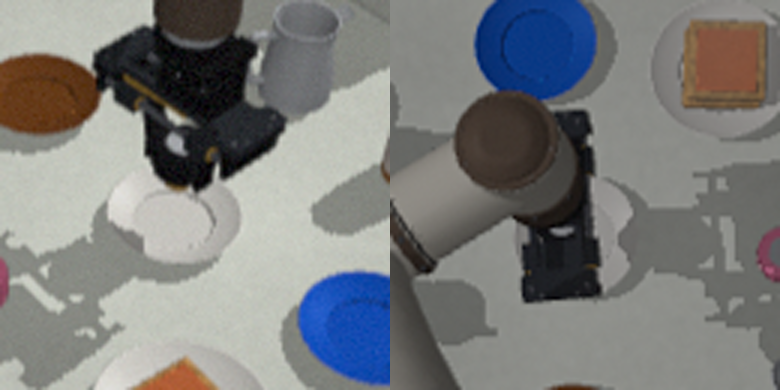

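View pics/end_full.png

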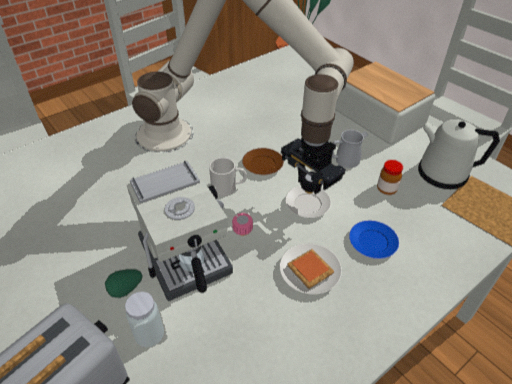

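The cap is upright over the saucer at scene (311,180), the stub about 42 mm above the rim. I'll lower it slightly and let it settle.

>>> carry_out([
  [0.01,0.01,0.04],
  [0.01,0.01,0.08],
  [0.01,0.01,0.08],
  [0.01,0.01,0.08],
  [0.01,0.01,0.08],
], spin=[0,0,0,0,0], gripper=[0,0,0,0,0])

```text
time_s: 17.35
tcp_pos: [0.5956, 0.1717, 0.0907]
ee_rot: [[-0.999, -0.053, 0.0], [-0.053, 0.999, 0.0], [-0.0, 0.0, -1.0]]
wrist_force: [-0.2, -0.4, -1.1]
gripper_width: 0.662
```

```bash
python3 - <<'E'
from h import *
st()
for c in('scene','top'):
  for q in ('cap','saucer'): print(c,q,[(round(d['p'],2),np.round(d['centre'],3).tolist()) for _ in[capture(c)] for d in spot_point(c,q)])
s=sense();print(s['tcp_pos'],s['gripper_width'])
if s['gripper_width']>.6: print(finish_job())
E
```

```text
17.35 [0.5956 0.1717 0.0907] F [-0.2163 -0.3954 -1.1449] M [ 0.0611 -0.0057  0.0438] w 0.662422086007529 yaw -176.9870372921662 J6 -28.01075862542023 eff6 -1.5011469827186374e-05
scene cap [(0.81, [0.559, -0.061, 0.027]), (0.65, [0.596, 0.174, 0.076])]
scene saucer [(0.65, [0.828, 0.221, -0.003]), (0.65, [0.364, 0.184, 0.001])]
top cap [(0.6, [0.567, -0.057, 0.018]), (0.49, [0.595, 0.177, 0.071])]
top saucer [(0.97, [0.36, 0.175, 0.002]), (0.83, [0.595, 0.172, -0.002]), (0.76, [0.829, 0.22, 0.001])]
[0.5955 0.1717 0.0906] 0.6589133936667537
the job is handed in; nothing more can be done
None
```

The cap is off the boiler and held upright over the middle of the white saucer, and the job is handed in at 17.4 s. No verdict is reported.

- **Thread:** clockwise from above turned free for the first 20°. The other way hit a hard stop at about 0.2 rad, with torque up to 0.76 N·m. So the thread is left-hand. I then unscrewed it clockwise to the second stop, about 1.05 rad from the start, where torque reached 1.0 N·m, backed off slightly and lifted it straight out.
- **Final position:** TCP at (0.5955, 0.1717, 0.0906), against a saucer centre of about (0.596, 0.173). The stub's lower end is about 3 cm above the rim.
- **Grip:** the opening still reads the cap's width, and the wrist carries about 1.1 N, roughly its weight.
- **Surroundings:** the saucer was found where it started. No other object looked moved in the scene picture taken just before the last 8 mm of lowering.
- **Disagreements:** by triangulation the cap's top came out 4 mm higher than the text says, and the saucer centre about 4 mm off the networks' value; I used the networks' value. In the last scene view the networks missed the white saucer, but the top view found it in place. They put the cap's y about 2–5 mm further than the TCP, close to their stated accuracy.

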